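# Angle the swatch bar past the lamp post into its bay

### The arm

A 7-joint arm with a two-finger parallel gripper is mounted at the origin on the work surface. World frame = base frame: x ahead of the robot, y to its left, z up, the work surface at z = 0. Lengths are in mm, angles in degrees, forces in N, time in s.
With the tool pointing down it reaches from about 400 to 750 mm from the base axis. Payload 19.5 kg.
Tool frame: the origin (TCP) lies between the finger pads; the fingertips stand 17 mm ahead of it and the grasp point (between the pads) lies 2 mm behind it; z points along the fingers, y is the line along which they close (so a half turn about z gives the same grasp; the last joint's range is limited). The gripper opens to 85 mm and grips with 20 to 120 N. Pads are 22 mm wide; open, the fingers measure 114 mm over their backs; the gripper's body (76 mm by 85 mm) begins 54 mm behind the grasp point. The pads swing forward as they close: fully open they stand 13 mm farther back than shut.
Start: joints at [-70.457, 40.479, -1.581, 85.061, 1.261, 54.483, -4.326], TCP at [214.76, 533.362, 248.268] pointing down, gripper open.
Joint ranges: [-155.06, 155.06], [-18.47, 123.98], [-90, 86.84], [0, 140.48], [-83.41, 263.41], [0, 116], [-161.91, 161.91]. Speed limits (degrees/s): [108.29, 108.29, 147.25, 147.25, 172.46, 172.46, 172.46].

### API

Orientations are given as a 3x3 rotation matrix whose columns are the frame's x, y, z axes.
In Python, from rig import * gives the robot as it stands. Calls block until the motion is done:
- move_to(position, orientation): joint-space move of the TCP to a pose.
- move_linear(position, attitude=None, speed=150): straight line of the TCP; attitude=None keeps the orientation; speed is the mean speed in mm/s.
- goto_joints(angles): joint-space move.
- set_gripper(opening, squeeze=None): finger opening in mm; squeeze is the grip in N (None keeps the last); returns when the fingers have stopped.
- hold(seconds).
- inverse_kinematics(position, orientation): joint angles nearest the present ones, or None.
- capture(name): name is "scene" or "top"; returns the picture (400x640x3 uint8, red, green, blue); there is no depth.
- camera_info(name): a dict with "intrinsics" (3x3 intrinsics, pixels), "dist" ([k1, k2, p1, p2, k3] as OpenCV has them; the pictures are not rectified), "R" (3x3) and "t" (3): a world point X has camera coordinates R X + t. Camera axes: x right, y down, z forward; pixel columns grow to the right and rows downward; lengths in mm; the calibration is good to about 2 mm. A picture is of the moment at which its call begins. camera_info takes no time and is no camera call.
A pose or a line that the arm cannot do raises IKError and nothing moves.
- finish_job(): hands the job in; it is judged then, once.
Trained networks look in the newest picture that a camera, given by its name, has taken for a name from the list of things; names that differ only in an ending like _2 or _b are one class to them, and where a whole thing is asked for, a point or a joint stands for the part that bears it (a point fixed in the world has none). Each returns a list of dicts, best first, with "score" (0 to 1); they miss things now and then, are a little off and sometimes report something else, mostly with a low value. They report only what shows in the picture. A call takes as long as a camera call. They do not tell look-alikes from the thing itself.
- search_frame(camera, target): "at" ([x, y, z] in mm, in world coordinates, good to about 4 mm: the middle of the surface that is visible of it).
Readings, each from a call of its own:
- get_time(): time.
- get_q(): joint angles.
- get_dq(): joint speeds.
- get_joint_efforts(): joint torques, N m.
- get_tool_pos(): TCP position.
- get_eef_rot(): TCP orientation.
- get_wrist_force(): force on the tool from outside, world axes, zero at the start.
- get_torque(): the same for the moment, N m.
- get_gripper_width(): finger opening in mm.
- get_gripper_force(): force on a finger pad.
Only numpy, scipy, OpenCV 4.12 (cv2) and the standard library are available. Lean on these libraries where they do the work, as an engineer would, in place of code of your own. Each camera call takes 0.05 s, during which the arm holds its last target. There are 200 camera calls.

### The job

Put the nail-colour swatch bar away in its pink three-sided bay by pushing it with the fingertips only: angle it so that its red end goes in first, behind the brass post, then swing the black end in too, until the whole bar lies flush along the back wall of the bay. The bar must stay flat on the desk and never be lifted; leave the polish bottles and the cream jar standing where they are, and finish clear of everything.

Things in the scene. Friction and masses are not known exactly. Their poses are not given: they have to be found in the camera images.
- bar: Loose wooden swatch bar, 34 wide (x) x 240 long (y) x 28 mm high, about 0.25 kg (varies), coloured nail tips on top to 31 mm. Origin: centre of its underside, on the desk. +y end capped red, -y end black. Slides with ordinary friction (varies). Starts between bay and robot, axes within 0.2 rad of the bay's, middle 70 to 115 mm to the -y side of the bay's middle, 90 to 115 mm before the mouth.
- bar_red_end (a point): Centre of the red end face of the bar, 120 mm from the bar's middle along its +y, 14 mm up.
- bar_black_end (a point): Centre of the black end face of the bar, 120 mm from the bar's middle along its -y, 14 mm up.
- bay: Fixed pink fence of three walls, 12 mm thick, 30 mm high, open towards the robot; blue-grey floor level with the desk. Origin: middle of the mouth, on the desk; +x into the bay, +y along it (robot's left). Inner room: x 0 (mouth) to 75 mm (back wall face), y -160 to +160 mm. Bar home: middle at x = 58 mm, bar's y along the bay's y, red end to +y.
- post: Fixed upright brass lamp socket, round, 24 mm diameter, 45 mm high, axis 20 to 30 mm in front of the bay's mouth (bay x -20 to -30 mm), at bay y +55 to +70 mm. Origin: its foot, on the axis. The opening from it to the bay's -y wall is shorter than the bar; behind it, to the back wall, 80 mm or more are free.
- polish_plum: Plum nail polish bottle, 30 mm diameter, 70 mm high with black cap, 60 g, standing on the desk to the robot's left of the work, beside and in front of the bay; leave alone. Origin: centre of its underside.
- polish_coral: Coral nail polish bottle, same size, standing outside the bay's -y wall; leave alone. Origin: centre of its underside.
- cream_jar: Amber cream jar with white lid, 52 mm diameter, 45 mm high, 120 g, standing on the desk to the robot's left, near the robot; leave alone. Origin: centre of its underside.
Things that resemble listed ones, but are neither listed nor needed, are in the scene too. There is more than one size of the bar; the job needs the largest.

How it is judged:
By the outcome, as a careful person would: the job done as asked, in the order asked, and still so for the second after the job is handed in, with the robot touching nothing.
It also fails if it takes over 72 s, if anything falls off the work surface, if the arm or the gripper's body presses on something with over 40 N, if the wrist force passes 120 N, or if a joint passes its speed limit or range.

## Working session

There is one attempt and no reset: what is moved stays moved. The work goes in short steps, each a Python script; the robot and the scene stay as the last script left them, time stands still between calls to the robot, and variables do not carry over. Pictures are saved under pics/ and viewed, at most 10 in all, crops included, and the job is handed in when it is done.

```bash
mkdir -p pics; ls; python3 - <<'E'
from rig import *
import cv2,numpy as np
for n in("scene","top"):
    im=capture(n); cv2.imwrite(f"pics/{n}0.png",im[:,:,::-1])
    c=camera_info(n); print(n,np.round(c["intrinsics"],1).tolist(),c["dist"],np.round(-c["R"].T@c["t"]),np.round(c["R"],2).tolist())
    for t in["bar","bar_red_end","bar_black_end","bay","post","polish_plum","polish_coral","cream_jar"]:
        print(t,[(np.round(d["at"]).astype(int).tolist(),round(d["score"],2)) for d in search_frame(n,t)])
print(get_time())
E
```

```text
pics
scene [[443.0, 0.0, 324.0], [0.0, 443.0, 198.6], [0.0, 0.0, 1.0]] [-0.00621403  0.          0.          0.          0.        ] [928. 517. 619.] [[-0.78, 0.62, 0.01], [0.39, 0.5, -0.77], [-0.48, -0.6, -0.64]]
bar [([342, 143, 16], 0.9), ([516, -40, 23], 0.82), ([338, -116, 21], 0.76)]
bar_red_end [([343, -124, 20], 0.81), ([339, 139, 23], 0.76), ([516, -38, 27], 0.7), ([657, 58, 2], 0.6)]
bar_black_end [([342, -123, 20], 0.82), ([514, -45, 30], 0.74), ([347, 142, 21], 0.65)]
bay [([656, 58, 5], 0.64)]
post [([584, 90, 20], 0.56)]
polish_plum [([580, 262, 38], 0.83)]
polish_coral [([648, -239, 35], 0.85)]
cream_jar [([415, 305, 38], 0.55)]
top [[458.5, 0.0, 330.0], [0.0, 458.5, 196.9], [0.0, 0.0, 1.0]] [-0.01611702  0.          0.          0.          0.        ] [ 448.   21. 1132.] [[0.01, -1.0, -0.01], [-1.0, -0.01, -0.07], [0.07, 0.01, -1.0]]
bar [([335, 126, 23], 0.76), ([342, -118, 22], 0.67), ([508, -63, 27], 0.58)]
bar_red_end [([511, -62, 27], 0.83), ([334, 132, 20], 0.75), ([339, -125, 21], 0.71)]
bar_black_end [([338, -123, 18], 0.92), ([510, -60, 23], 0.85), ([330, 128, 24], 0.77)]
bay [([653, 28, 1], 0.62)]
post [([577, 81, 14], 0.74)]
polish_plum [([572, 252, 39], 0.57)]
polish_coral [([646, -242, 37], 0.7)]
cream_jar [([410, 292, 43], 0.87)]
0.9
```

View pics/top0.png

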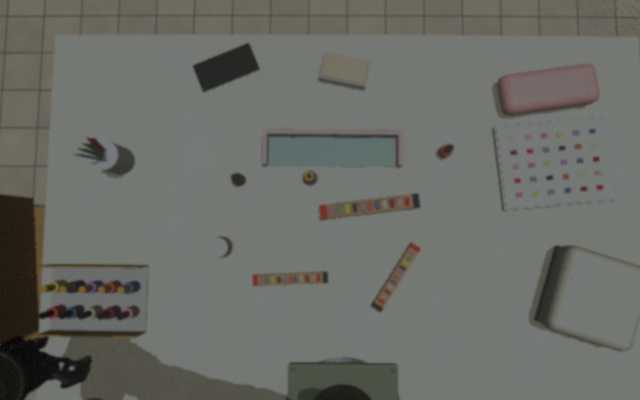

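View pics/scene0.png

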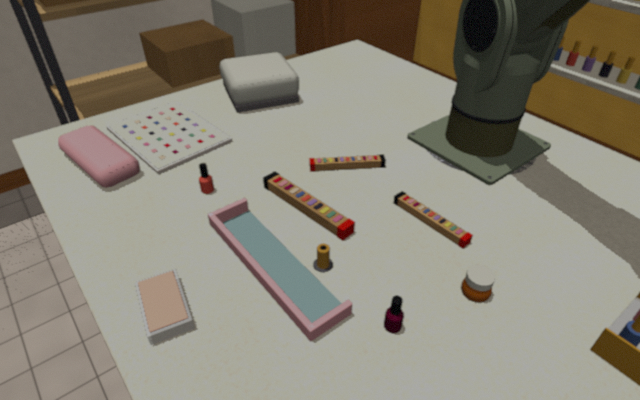

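Three bars could be the one wanted: top-view pixels (370,207), (290,279) and (397,276). The largest is (370,207), with its red end on the left. I'll measure it and check it in a crop.

```bash
cat > h.py <<'E'
from rig import *
import cv2,numpy as np
C=camera_info("top"); K,D,R,t=[np.array(C[k],float) for k in("intrinsics","dist","R","t")]
def ray(px,z):
    u=cv2.undistortPoints(np.array(px,float).reshape(-1,1,2),K,D).reshape(-1,2)
    d=np.c_[u,np.ones(len(u))]@R; c=-R.T@t
    return (c+d*((z-c[2])/d[:,2])[:,None])[:,:2]
def proj(P): return cv2.projectPoints(np.array(P,float).reshape(-1,1,3),cv2.Rodrigues(R)[0],t,K,D)[0].reshape(-1,2)
def bright(im): return im
def biggest(m):
    cs=cv2.findContours(m.astype(np.uint8),cv2.RETR_EXTERNAL,cv2.CHAIN_APPROX_NONE)[0]
    return max(cs,key=cv2.contourArea).reshape(-1,2)
def bay(im):
    i=im.astype(int); m=(i[...,2]-i[...,0]>15); m[:110]=0; m[190:]=0; m[:,:240]=0; m[:,420:]=0
    r=cv2.minAreaRect(ray(biggest(m),0).astype(np.float32)); return r
def mid(im,z=28):
    # bar by its end caps' and body's saturation/darkness
    i=im.astype(int); sat=i.max(2)-i.min(2); return i,sat
E
python3 - <<'E'
from h import *
im=capture("top"); i=im.astype(int)
print(im[150,330],im[230,330],im[212,323],im[202,417],im[205,370],im[133,330])
r=bay(im); print("floor",r)
m=((i.max(2)-i.min(2)>35)|(i.max(2)<60)); m[:185]=0;m[230:]=0;m[:,:312]=0;m[:,430:]=0
b=biggest(m); rb=cv2.minAreaRect(ray(b,28).astype(np.float32)); print("bar",rb,cv2.boxPoints(rb))
cv2.imwrite("pics/crop1.png",cv2.resize(im[115:235,240:440,::-1],None,fx=4,fy=4,interpolation=cv2.INTER_CUBIC))
p=m*255; cv2.imwrite("pics/mask.png",p)
E
```

```text
[ 93 110 108] [117 121 119] [117  45  45] [46 48 47] [115  71  60] [105  94  93]
floor ((618.2675170898438, -42.2504768371582), (0.0, 0.0), 0.0)
bar ((499.0068664550781, 9.00088119506836), (32.54706573486328, 98.79736328125), 4.862096786499023) [[478.60498   56.8425  ]
 [486.97882  -41.59935 ]
 [519.40875  -38.840736]
 [511.0349    59.601112]][ WARN:0@0.447] global loadsave.cpp:1063 imwrite_ Unsupported depth image for selected encoder is fallbacked to CV_8U.
```

View pics/crop1.png

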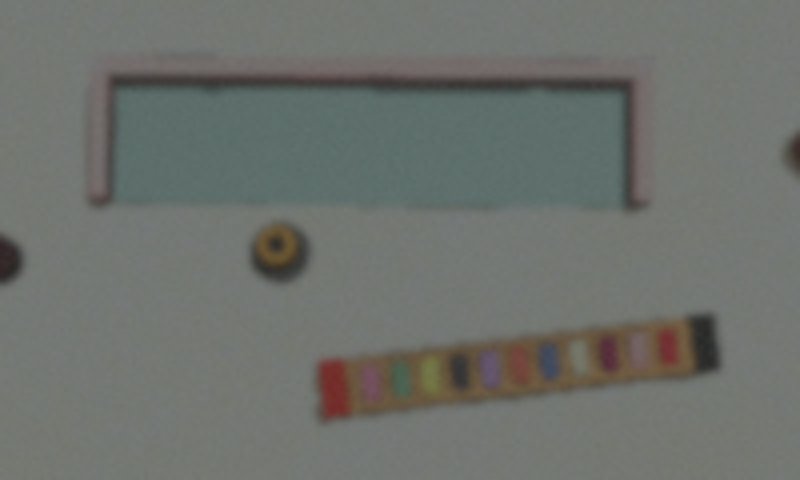

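The crop shows the chosen bar with its red end at full-image pixel ~(323,212) and its black end at ~(416,200). It is the long one with 11 swatches. The bay floor is at x 267–397 and y 135–166, and the post top is at (309,176).

```bash
cat > h2.py <<'E'
from h import *
def look():
    return np.mean([capture("top").astype(float) for _ in range(4)],0)
def full(px): return (np.array(px,float)+.5)/4-.5+[240,115]
def seebar(im,box,z=28):
    u=cv2.GaussianBlur(im,(0,0),.7); sat=u.max(2)-u.min(2)
    m=((sat>17)&(u[...,0]>u[...,2]+8))|(u.max(2)<75)
    k=np.zeros(m.shape,bool); y0,y1,x0,x1=box; k[y0:y1,x0:x1]=1; m&=k
    m=cv2.morphologyEx(m.astype(np.uint8),cv2.MORPH_CLOSE,np.ones((5,5)))
    r=cv2.minAreaRect(ray(biggest(m),z).astype(np.float32)); return r,cv2.boxPoints(r)
E
python3 - <<'E'
from h2 import *
im=look()
r,b=seebar(im,(185,230,312,430)); print("bar",r,b.round(1).tolist())
u=cv2.GaussianBlur(im,(0,0),.7); m=(u[...,1]-u[...,0]>10); k=m*0; k[125:180,255:410]=1; m=m&(k>0)
f=cv2.minAreaRect(ray(biggest(m),0).astype(np.float32)); print("floor",f,cv2.boxPoints(f).round(1).tolist())
print("hand bar",ray(full([(318,360),(322,421),(714,313),(720,370)]),28).round(1).tolist())
print("hand floor front",ray(full([(108,205),(629,208)]),0).round(1).tolist())
print("walls outer top back l/r, front l/r",ray(full([(97,58),(647,58),(90,203),(648,206)]),30).round(1).tolist())
print("post",ray(full([(277,243)]),45))
E
```

```text
bar ((509.1403503417969, -59.657936096191406), (37.586212158203125, 241.78793334960938), 7.021847724914551) [[475.70001220703125, 58.0], [505.29998779296875, -181.89999389648438], [542.5999755859375, -177.3000030517578], [513.0, 62.599998474121094]]
floor ((646.802978515625, 30.4635009765625), (73.16539001464844, 315.18096923828125), 0.3590589463710785) [[609.2000122070312, 187.8000030517578], [611.2000122070312, -127.4000015258789], [684.4000244140625, -126.9000015258789], [682.4000244140625, 188.3000030517578]]
hand bar [[512.1, 59.9], [475.3, 57.1], [542.4, -178.7], [508.0, -182.1]]
hand floor front [[609.4, 192.9], [609.8, -131.4]]
walls outer top back l/r, front l/r [[695.6, 196.8], [697.7, -138.6], [606.3, 199.3], [606.9, -138.9]]
post [[580.84742476  84.54071151]]
```

```bash
cat > p.py <<'E'
from h2 import *
O=np.array([608.5,30.5]); ZT=25
def W(b): return np.r_[O+np.array(b,float)]
def att(th):          # closing line along bar heading: th deg from +y towards +x
    a=np.radians(th); y=np.array([np.sin(a),np.cos(a),0]); z=np.array([0,0,-1.]); best=None
    for s in(1,-1): 
        M=np.c_[np.cross(s*y,z),s*y,z]; yield M
def above(b,th,z=110):
    P=np.r_[W(b),z]; q0=np.array(get_q()); c=[(M,inverse_kinematics(P,M)) for M in att(th)]
    c=[(abs(np.array(q)-q0).max(),M) for M,q in c if q is not None]; M=min(c,key=lambda k:k[0])[1]
    move_to(P,M); return M
def near(th,M0): return max(att(th),key=lambda M:np.trace(M.T@M0))
def lin(b,th,M0,z=ZT,speed=60):
    M=near(th,M0); move_linear(np.r_[W(b),z],M,speed); return M
def u(th): a=np.radians(th); return np.array([np.sin(a),np.cos(a)])   # along bar to red
def n(th): a=np.radians(th); return np.array([-np.cos(a),np.sin(a)])  # to the bar's robot/post side
def pose(box,z=28,name=None):
    im=look(); r,b=seebar(im,box,z); b=b-O
    e=[(b[i]+b[(i+1)%4])/2 for i in range(4)]; L=[np.linalg.norm(b[i]-b[(i+1)%4]) for i in range(4)]
    k=int(np.argmin(L[:2])); A,B=e[k],e[k+2]
    if A[1]<B[1]:A,B=B,A
    d=A-B
    if name: cv2.imwrite("pics/"+name,cv2.resize(im[105:255,230:450,::-1],None,fx=3,fy=3,interpolation=cv2.INTER_CUBIC))
    c=(A+B)/2; th=np.degrees(np.arctan2(d[0],d[1])); print("bar c",c.round(1),"th",round(th,1),"size",np.round(L[:2]),"t",get_time()); return c,th
E
python3 - <<'E'
from p import *
set_gripper(0)
c0,t0=np.array([-99.5,-90.]),-7.; c1,t1=np.array([-68,-88.]),28.
f=lambda k,g:(lambda th,c:(c+95*u(th)+(28+g)*n(th),th))(t0+(t1-t0)*k,c0+(c1-c0)*k)
b,th=f(0,15); M=above(b,th); M=lin(b,th,M,speed=150)
print("F0",np.round(get_wrist_force(),1))
for k in np.linspace(0,.6,5):
    b,th=f(k,0); M=lin(b,th,M,speed=50); print(k,np.round(get_wrist_force(),1))
b,th=f(.6,15); M=lin(b,th,M); M=lin(b,th,M,z=130,speed=200); above([-200,-60],0,200)
pose((150,235,300,430),name="s1.png")
E
```

```text
F0 [-0.3  1.5  0.9]
0.0 [-0.2  0.2  0.4]
0.15 [-0.   0.2  0.3]
0.3 [-0.7 -0.4  0. ]
0.44999999999999996 [ 0.3 -0.1  0.1]
0.6 [ 0.   0.  -0.8]
bar c [-117.4  -77.9] th 13.2 size [121. 241.] t 8.75[ WARN:0@6.040] global loadsave.cpp:1063 imwrite_ Unsupported depth image for selected encoder is fallbacked to CV_8U.
```

View pics/s1.png

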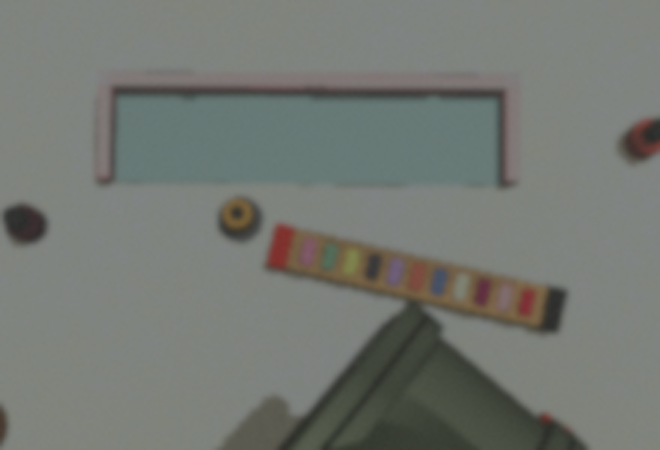

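```bash
cat >> p.py <<'E'
def pose(box,z=29,name=None):   # warm (wood + red) part only; red end is its +y end
    im=look(); v=cv2.GaussianBlur(im,(0,0),.7); sat=v.max(2)-v.min(2)
    m=(sat>17)&(v[...,0]>v[...,2]+8); k=np.zeros(m.shape,bool); k[box[0]:box[1],box[2]:box[3]]=1
    m=cv2.morphologyEx((m&k).astype(np.uint8),cv2.MORPH_CLOSE,np.ones((7,7)))
    r=cv2.minAreaRect(ray(biggest(m),z).astype(np.float32)); b=cv2.boxPoints(r)-O
    e=[(b[i]+b[(i+1)%4])/2 for i in range(4)]; L=[np.linalg.norm(b[i]-b[(i+1)%4]) for i in range(4)]
    k=int(np.argmin(L[:2])); A,B=e[k],e[k+2]
    if A[1]<B[1]:A,B=B,A
    d=A-B; th=np.degrees(np.arctan2(d[0],d[1])); c=A-120*u(th)
    if name: cv2.imwrite("pics/"+name,cv2.resize(im[105:255,230:450,::-1].clip(0,127).astype(np.uint8)*2,None,fx=3,fy=3,interpolation=cv2.INTER_CUBIC))
    print("bar c",c.round(1),"th",round(th,1),"red",A.round(1),"size",np.round(L[:2]),"t",get_time()); return c,th
E
python3 - <<'E'
from p import *
pose((150,235,300,430))
f=lambda p:(np.array(p,float)+.5)/3-.5+[230,105]
print(ray([f((279,247)),f((555,309))],28)-O)
E
```

```text
bar c [-66.5 -44.7] th 15.6 red [-34.3  70.9] size [ 48. 273.] t 8.95
[[ -53.64673692   21.30146215]
 [-101.9314951  -200.70967249]]
```

```bash
sed -i 's/    m=cv2.morphologyEx((m&k)/    cv2.circle(kk:=k.astype(np.uint8),(309,177),9,0,-1); k=kk>0\n&/; s/np.ones((7,7))/np.ones((5,5))/' p.py
python3 - <<'E'
from p import *
box=(150,240,300,430)
c0,t0=pose(box)
if abs(c0[0]+78)>8 or abs(t0-12.3)>4: c0,t0=np.array([-78,-90.]),12.3
t1=32; c1=c0+[22,0]
f=lambda k,g:(lambda th,c:(c+90*u(th)+(28+g)*n(th),th))(t0+(t1-t0)*k,c0+(c1-c0)*k)
b,th=f(0,15); M=above(b,th); M=lin(b,th,M,speed=150)
for k in np.linspace(0,1,5):
    b,th=f(k,0); M=lin(b,th,M,speed=50)
b,th=f(1,15); M=lin(b,th,M); M=lin(b,th,M,z=130,speed=200); above([-160,-200],30,220)
pose(box,name="s2.png")
E
```

```text
bar c [-78.2 -86.8] th 13.2 red [-50.9  30.1] size [ 40. 229.] t 9.15
bar c [-56.1 -88.4] th 31.2 red [ 6.  14.3] size [ 40. 229.] t 14.925
```

View pics/s2.png

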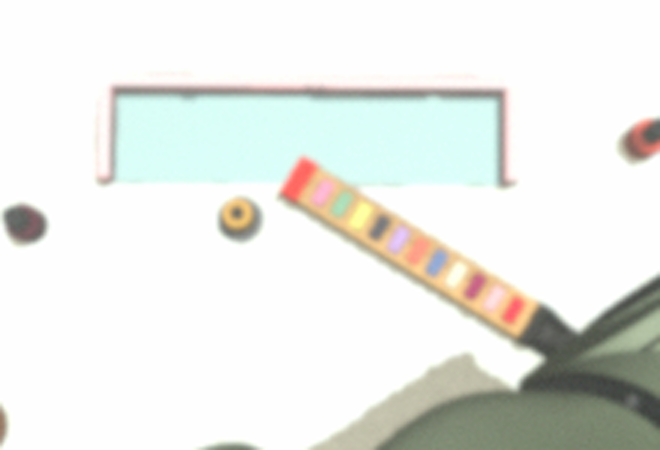

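```bash
cat > q.py <<'E'
from p import *
def endpush(c0,t0,c1,t1,N=5,speed=50):
    # tool: closing line across the bar, pushing the black face
    f=lambda k,g:(lambda th,c:(c-(131+g)*u(th),th))(t0+(t1-t0)*k,c0+(c1-c0)*k)
    b,th=f(0,18); M=above(b,th+90); M=lin(b,th+90,M,speed=150)
    for k in np.linspace(0,1,N):
        b,th=f(k,0); M=lin(b,th+90,M,speed=speed)
    print("F",np.round(get_wrist_force(),1))
    b,th=f(1,15); M=lin(b,th+90,M); lin(b,th+90,M,z=130,speed=200)
E
python3 - <<'E'
from q import *
c0,t0=np.array([-56,-88.]),30.5; c1,t1=np.array([-4,14.5]),28
endpush(c0,t0,c0+.55*(c1-c0),t0+.55*(t1-t0),4)
above([-160,-160],30,220)
pose((135,240,290,430),name="s3.png")
E
```

```text
F [-0.3 -1.1  0.5]
bar c [-25.  -27.7] th 30.5 red [36.  75.6] size [ 38. 228.] t 21.45
```

View pics/s3.png

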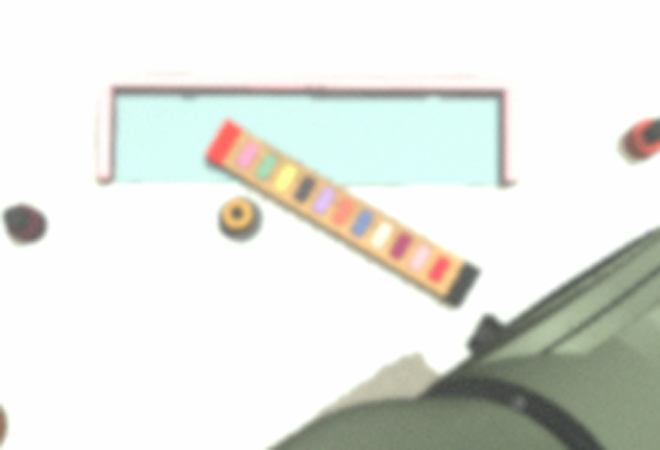

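```bash
cat >> q.py <<'E'
def sidepush(c0,t0,c1,t1,s,N=5,speed=50,back=15):
    f=lambda k,g:(lambda th,c:(c+s*u(th)+(28+g)*n(th),th))(t0+(t1-t0)*k,c0+(c1-c0)*k)
    b,th=f(0,back); M=above(b,th); M=lin(b,th,M,speed=150)
    for k in np.linspace(0,1,N):
        b,th=f(k,0); M=lin(b,th,M,speed=speed)
    print("F",np.round(get_wrist_force(),1))
    b,th=f(1,back); M=lin(b,th,M); lin(b,th,M,z=130,speed=200)
E
python3 - <<'E'
from q import *
box=(135,240,260,430)
endpush(np.array([-25,-28.]),30.5,np.array([-3,14]),28.,4)
above([-160,-160],30,220)
c,t=pose(box)
if abs(c[0]+3)<8 and abs(c[1]-14)<8 and abs(t-28)<5:
    sidepush(c,t,c+[26,0],4,-95)
    above([-160,-160],30,220)
    pose(box,name="s4.png")
E
```

```text
F [-1.4 -0.3 -0.4]
bar c [ 2.  19.2] th 29.3 red [ 60.7 123.9] size [ 40. 231.] t 27.4833
F [-0.3  0.3 -0.1]
bar c [28.4 13.9] th 5.3 red [ 39.4 133.4] size [ 39. 228.] t 33.3833
```

```bash
ls pics
```

```text
crop1.png
mask.png
s1.png
s2.png
s3.png
s4.png
scene0.png
top0.png
```

```bash
cat >> q.py <<'E'
def flush(Y,x0,lim=8,xmax=36):
    M=above([x0-12,Y],0); M=lin([x0-12,Y],0,M,speed=150); x=x0
    while x<xmax:
        M=lin([x,Y],0,M,speed=40); F=get_wrist_force()
        if F[0]<-lim: break
        x+=2 if x>22 else 6
    print("stop",x,np.round(F,1)); lin([x-12,Y],0,M); lin([x-12,Y],0,M,z=130,speed=200)
E
python3 - <<'E'
from q import *
sidepush(np.array([28.4,14]),5.3,np.array([38,14]),0,-70,3)
flush(8,2); 
above([-160,-160],30,220); pose((125,240,260,430),name="s5.png")
E
```

```text
F [-0.1 -0.5  0.1]
stop 32 [-9.8 -0.4  5.5]
bar c [60.1 14. ] th -0.3 red [ 59.4 134. ] size [227.  37.] t 42.825
```

View pics/s5.png

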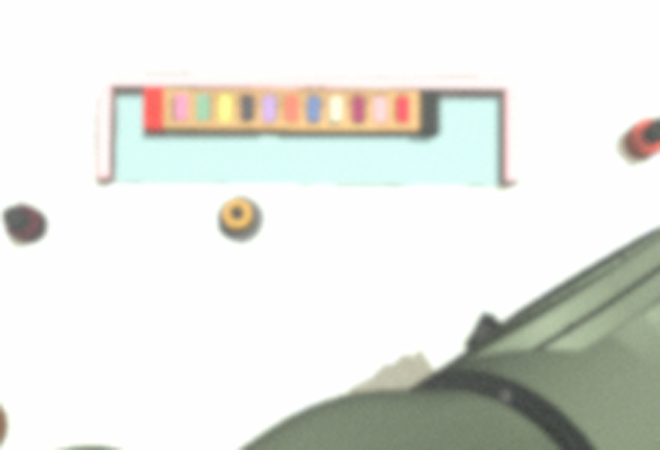

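The bar lies along the back wall, red end at crop pixel (153,110) and black end at (428,113). I'll press each end once to make sure it is flush, then hand in.

```bash
python3 - <<'E'
from q import *
flush(-70,24,7); flush(105,24,7)
above([-160,-160],30,220); pose((125,240,260,430)); print(get_wrist_force()); finish_job()
E
```

```text
stop 32 [-10.5  -0.5   5.8]
stop 32 [-7.7 -0.9  3.3]
bar c [60.1 14. ] th -0.3 red [ 59.4 134. ] size [227.  37.] t 52.3
[-0.53962541  0.14729797 -1.05872939]
the job is handed in; nothing more can be done
```

The swatch bar is in the bay, red end in first behind the post, and lies flush along the back wall (measured tilt -0.3°); I handed the job in at about 52 s with the arm clear.

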